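# Hook the little spice shelf onto its slotted stand and press it home

## Robot

A 6-joint arm with a two-finger parallel gripper is mounted at the origin on a cart in front of the work surface, level with it; the furniture and walls round the work are solid. World frame = base frame: x ahead of the robot, y to its left, z up, the work surface at z = 0. Lengths are in m, angles in rad, forces in N, time in s.
With the tool pointing down it reaches from about 0.3 to 0.825 m from the base axis. Payload 5.4 kg.
Tool frame: the origin (TCP) lies at the very end of the fingers, on their centre line; the grasp point (between the pads) lies 19 mm behind it (manip.grasp_offset is the distance from the TCP to the grasp point, in m); z points along the fingers, y is the line along which they close (so a half turn about z gives the same grasp; the last joint's range is limited). The gripper opens to 92 mm and grips with 3 to 60 N. Pads are 20 mm wide; open, the fingers measure 128 mm over their backs; the gripper's body (75 mm by 189 mm) begins 69 mm behind the grasp point.
Start: joints at [0.96, 0.158, 1.597, -0, 1.386, -0.21], TCP at [0.224, 0.529, 0.215] pointing down, gripper open.
Joint ranges: [-2.91, 2.91], [-0.94, 2.29], [0.18, 2.7], [-1.29, 4.43], [0.17, 2.64], [-3, 3]. Speed limits (rad/s): [2.57, 2.57, 3.14, 3.14, 3.14, 3.14].

## Interface

Orientations are given as a 3x3 rotation matrix whose columns are the frame's x, y, z axes.
In Python, from bench import manip gives the robot as it stands. Calls block until the motion is done:
- manip.move_to(position, orientation): joint-space move of the TCP to a pose.
- manip.line_to(position, frame=None, speed=0.15, contact_N=None): straight line of the TCP; frame=None keeps the orientation; speed is the mean speed in m/s. With contact_N (N) it stops when the force on the tool has changed by that much, and returns True; else False.
- manip.move_joints(angles): joint-space move.
- manip.gripper_to(opening): finger opening in m; the grip force is fixed at half the most; returns when the fingers have stopped.
- manip.pause(seconds).
- manip.ik(position, orientation): joint angles nearest the present ones, or None.
- manip.get_image(name): name is "scene" or "top" or "wrist"; returns a dict with "pixels" (420x560x3 uint8, red, green, blue), "vfov" (degrees; the focal length in pixels is half the picture's height over the tangent of half this angle, whatever the lens; pixels are square), "cx", "cy" (the principal point, pixels), "k1" (the pictures are not rectified: a ray, as slopes to the right and down, at radius r is drawn at 1 + k1 r^2 times it, then the intrinsics apply), "R" (3x3) and "t" (3): a world point X has camera coordinates R X + t. Camera axes: x right, y down, z forward; pixel columns grow to the right and rows downward; lengths in m; the calibration is good to about 2 mm. A picture is of the moment at which its call begins. There is no depth.
A pose or a line that the arm cannot do raises manip.IKError and nothing moves.
- manip.sign_off(): hands the job in; it is judged then, once.
Readings, each from a call of its own:
- manip.get_time_s(): time.
- manip.get_joint_positions(): joint angles.
- manip.get_qd(): joint speeds.
- manip.get_tau(): joint torques, N m.
- manip.get_position(): TCP position.
- manip.get_ee_rot(): TCP orientation.
- manip.get_contact_force(): force on the tool from outside, world axes, zero at the start.
- manip.get_torque(): the same for the moment, N m.
- manip.get_finger_gap(): finger opening in m.
- manip.get_gripper_force(): force on a finger pad.
Only numpy, scipy, OpenCV 4.12 (cv2) and the standard library are available. Lean on these libraries where they do the work, as an engineer would, in place of code of your own. Each camera call takes 0.05 s, during which the arm holds its last target. There are 200 camera calls.

## Task

Hang the small blue shelf on the stand: put its two claws into the slots of the two uprights, hook it there and let go of it. Then press it down until the orange catch snaps over it and it is fully home and locked; do not disturb the things standing around.

Things in the scene. Friction and masses are not known exactly. Their poses are not given: they have to be found in the camera images.
- shelf: Loose blue hook-on shelf, 0.24 to 0.36 kg, flat on the worktop at the start. +x points to its back (the side that goes against the uprights), z up; origin on the rear face of the back plate, mid-width, at the underside. Tray x -88 to 0 mm, y +-65, 6 thick, rim on front and sides to z = 20; back plate x -8 to 0, y +-62, up to z = 78.
- shelf_grip (a point): Middle of the top edge of the shelf's wooden divider, the grip: 12 mm thick (y +-6), running along x from -78 to -8 mm and z 6 to 58 mm in the shelf's frame, with 55 mm of free tray on either side. This point is at x = -45, z = 58. Axes as the shelf's. Pinch the divider from above; the same edge is good to press down on with closed fingers.
- shelf_claw_left (a point): Lower end of the steel claw at y = +45 mm of the shelf (this point x = 10, z = 44). Each claw is 6 mm wide: an arm at z 66 to 72 from x = 0 to 14, and at its end a leg x 6 to 14 hanging down to z = 44; the gap between back plate and leg is 6 mm. Axes as the shelf's.
- shelf_claw_right (a point): The same point of the other claw, at y = -45 mm of the shelf.
- shelf_tongue (a point): Rear upper edge of the steel tongue low on the shelf's back, which the catch locks: x 0 to 9, y +-12, z 14 to 19 mm in the shelf's frame; this point x = 9, z = 19.
- stand: Fixed dark foot plate of the slotted stand, 115 x 240 x 14 mm; +x points away from the side the shelf hangs on, z up, origin on the worktop; the plane x = 0 is the uprights' front face. Two aluminium uprights, 50 mm wide, centres 90 mm apart, 4 mm front plate, hollow behind to x = 25, top z = 197, stand on a carriage square to the foot; see slot_line for where along the foot.
- slot_line (a point): On the front face at the slots' sill height (z = 151), mid-foot; axes as the stand's. The carriage is set anywhere from 10 mm left to 10 mm right of this point and fixed there: NOT measured, find it by touch or eye. The slots lie 45 mm either side of the carriage's middle, 11 mm wide, z 151 to 185. The claws go in with the shelf's underside at z = 107 to 113, level, square, within 2.5 mm sideways.
- catch (a joint): Orange sprung catch midway between the uprights, nose 3 mm behind their front, z 105 to 119. Value: m pushed back, 0 to 0.01. Hooked (back plate on the uprights, lowered) and let go, the shelf rests on it, underside at z about 96 to 102. Pressing down (about 6 to 16 N) drives it back; it springs to 0 over the tongue when the claw arms rest on the sills: underside z = 85. The hooks have 2 mm play.
- mug: Green mug, 86 mm across, 94 mm high, bystander; origin at its underside
- salt: Salt shaker with grey cap, 44 mm across, 90 mm high, bystander; origin at its underside
- spice_dark: Spice jar with dark label, 41 mm across, 105 mm high, bystander; origin at its underside
- spice_red: Spice jar with red label, 41 mm across, 105 mm high, bystander; origin at its underside
- tea_box: Pale green tea box, 43 x 64 x 96 mm, bystander; origin at its underside
Things that resemble listed ones, but are neither listed nor needed, are in the scene too. Of the things shaped like the shelf, the blue one is meant.

How it is judged:
By the outcome, as a careful person would: the job done as asked, in the order asked, and still so for the second after the job is handed in, with the robot touching nothing.
It also fails if it takes over 64 s, if anything falls off the work surface, if the arm or the gripper's body presses on something with over 40 N, if the wrist force passes 120 N, or if a joint passes its speed limit or range.

## Working session

There is one attempt and no reset: what is moved stays moved. The work goes in short steps, each a Python script; the robot and the scene stay as the last script left them, time stands still between calls to the robot, and variables do not carry over. Pictures are saved under pics/ and viewed, at most 10 in all, crops included, and the job is handed in when it is done.

```bash
mkdir -p pics; ls; cat > h.py <<'E'
import numpy as np, cv2, pickle
from bench import manip
def grab(n):
    d=manip.get_image(n); return d
def K(d):
    f=d["pixels"].shape[0]/2/np.tan(np.radians(d["vfov"])/2); return f
def proj(d,X):
    c=np.asarray(d["R"])@np.asarray(X,float)+np.asarray(d["t"]); s=c[:2]/c[2]; r2=s@s
    return K(d)*s*(1+d["k1"]*r2)+[d["cx"],d["cy"]]
def ray(d,uv):
    p=(np.asarray(uv,float)-[d["cx"],d["cy"]])/K(d); s=p.copy()
    for _ in range(20): s=p/(1+d["k1"]*(s@s))
    R=np.asarray(d["R"]); return -R.T@np.asarray(d["t"]), R.T@np.array([s[0],s[1],1.])
def onz(d,uv,z):
    o,v=ray(d,uv); return o+v*(z-o[2])/v[2]
def tri(obs):
    A=np.zeros((3,3));b=np.zeros(3);rs=[]
    for d,uv in obs:
        o,v=ray(d,uv);v=v/np.linalg.norm(v);P=np.eye(3)-np.outer(v,v);A+=P;b+=P@o;rs.append((o,P))
    X=np.linalg.solve(A,b); return X,[np.linalg.norm(P@(X-o)) for o,P in rs]
def save(d,name,crop=None,s=1):
    im=d["pixels"][:,:,::-1]
    if crop: x0,y0,x1,y1=crop; im=im[y0:y1,x0:x1]
    if s!=1: im=cv2.resize(im,None,fx=s,fy=s,interpolation=cv2.INTER_CUBIC)
    cv2.imwrite("pics/"+name+".png",im)
E
python3 - <<'E'
from h import *
D={n:grab(n) for n in ("scene","top","wrist")}
pickle.dump(D,open("d0.pkl","wb"))
for n,d in D.items():
    save(d,n); print(n,d["vfov"],d["cx"],d["cy"],d["k1"],-np.array(d["R"]).T@d["t"],np.round(d["R"],3).tolist())
print(manip.get_time_s(), manip.get_ee_rot())
E
```

```text
pics
scene 54.024979748618144 280.7301837568602 209.16501632526405 -0.11518636062245374 [0.94459076 0.36351628 1.09210189] [[-0.759, 0.651, -0.013], [0.57, 0.655, -0.495], [-0.314, -0.384, -0.869]]
top 55.32169297328703 282.53216266756493 209.00702497072106 -0.04213268260250933 [ 0.41643291 -0.0411273   1.04801065] [[0.013, -1.0, 0.006], [-0.98, -0.014, -0.198], [0.198, -0.003, -0.98]]
wrist 63.15263570363726 275.30393739448783 207.66085473419747 -0.03199230675930514 [0.14800472 0.56182748 0.38306701] [[0.39, 0.921, -0.001], [0.881, -0.373, 0.29], [0.267, -0.114, -0.957]]
0.15 [[-9.20721571e-01  3.90219365e-01 -7.97024600e-04]
 [ 3.90220073e-01  9.20720906e-01 -1.14391084e-03]
 [ 2.87461051e-04 -1.36423838e-03 -9.99999028e-01]]
```

View pics/scene.png

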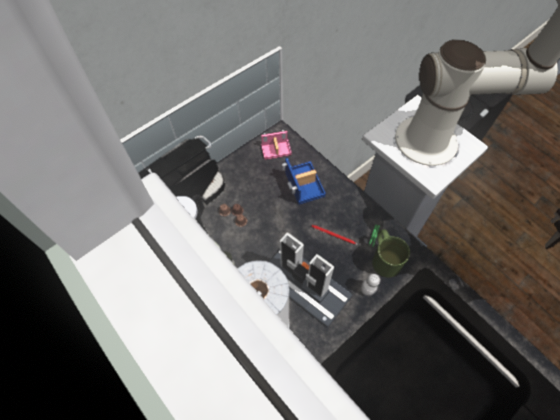

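View pics/top.png

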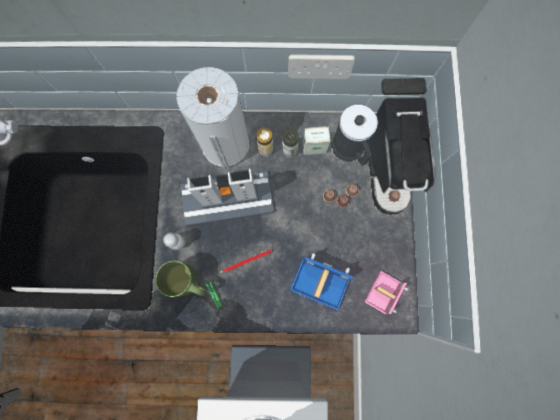

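Top view: the blue shelf is at (322,283) with wooden divider (322,283) and claws towards +x at (308,257) and (345,268). A pink lookalike is at (386,292). The stand is at (227,195), with orange catch (226,190). Candidates for "shelf" are blue (322,283) and pink (386,292); I choose blue. Next is a close crop check.

```bash
python3 - <<'E'
from h import *
D=pickle.load(open("d0.pkl","rb"))
def c(n,x,y,w,h,s): return cv2.resize(D[n]["pixels"][y:y+h,x:x+w,::-1],(w*s,h*s),interpolation=cv2.INTER_CUBIC)
a=np.hstack([c("top",170,160,110,70,4),c("scene",265,225,90,70,4)])
b=np.hstack([c("top",280,240,110,75,4),c("scene",255,130,90,75,4)])
cv2.imwrite("pics/crop1.png",np.vstack([a,b]))
for uv,z in [((322,283),.058),((319,297),.058),((227,195),.0),((386,292),.058),((246,261),.0)]:
    print(uv,onz(D["top"],uv,z))
E
```

```text
(322, 283) [ 0.43442264 -0.14301734  0.058     ]
(319, 297) [ 0.40089514 -0.13559859  0.058     ]
(227, 195) [0.66486265 0.10517232 0.        ]
(386, 292) [ 0.4144929  -0.29902667  0.058     ]
(246, 261) [0.48924332 0.04858675 0.        ]
```

View pics/crop1.png

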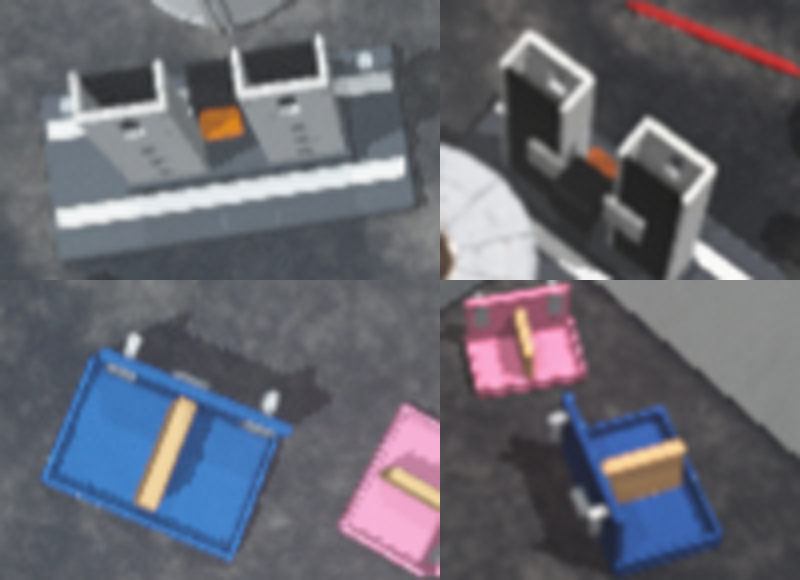

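The crop confirms that the blue shelf, with a wooden divider and claws facing +x, is the right one. The stand's front with its slots faces the robot. Next I take close wrist views of both, two places each.

```bash
cat >> h.py <<'E'
def Rz(a): c,s=np.cos(a),np.sin(a); return np.array([[c,-s,0],[s,c,0],[0,0,1.]])
def Ry(a): c,s=np.cos(a),np.sin(a); return np.array([[c,0,s],[0,1,0],[-s,0,c]])
def tool(yaw,tilt=0):  # tool x = -X, y = Y, z = down; tilt>0 points fingers forward
    return Rz(yaw)@Ry(-tilt)@np.diag([-1.,1.,-1.])
E
python3 - <<'E'
from h import *
D=pickle.load(open("d0.pkl","rb")); d=D["top"]
sl=[onz(d,u,.17) for u in ((203,192),(242,187))]; print(sl)
V=[]
def view(n,p,R):
    manip.move_to(p,R); manip.pause(.15); g=grab("wrist"); V.append(g); pickle.dump(V,open("v1.pkl","wb")); save(g,n); print(n,manip.get_time_s(),manip.get_position())
M=(sl[0]+sl[1])/2; ys=np.radians(8.5); X=Rz(ys)[:,0]; Y=Rz(ys)[:,1]
for i,(lat,dz,back) in enumerate([(.04,.0,.10),(-.04,.03,.10)]):
    p=M-X*back+Y*lat+[0,0,.02+dz]; 
    view(f"st{i}",p,tool(ys,np.radians(30)))
S=np.array([.434,-.143,.0]); ysf=np.radians(-18)
for i,o in enumerate([(-.0,.04),(.0,-.05)]):
    p=S+Rz(ysf)@[o[0],o[1],.20]; view(f"sh{i}",p,tool(ysf))
ims=[cv2.resize(v["pixels"][:,:,::-1],(400,300),interpolation=cv2.INTER_AREA) for v in V]
cv2.imwrite("pics/four.png",np.vstack([np.hstack(ims[:2]),np.hstack(ims[2:])]))
E
```

```text
[array([0.63073716, 0.13594112, 0.17      ]), array([0.64363668, 0.04828211, 0.17      ])]
st0 2.2 [0.53238876 0.11742797 0.19007413]
st1 2.8333 [0.54354449 0.03906173 0.21896772]
sh0 3.7417 [ 0.4463293  -0.10373644  0.19985083]
sh1 4.3917 [ 0.41887078 -0.18944886  0.19995324]
```

View pics/four.png

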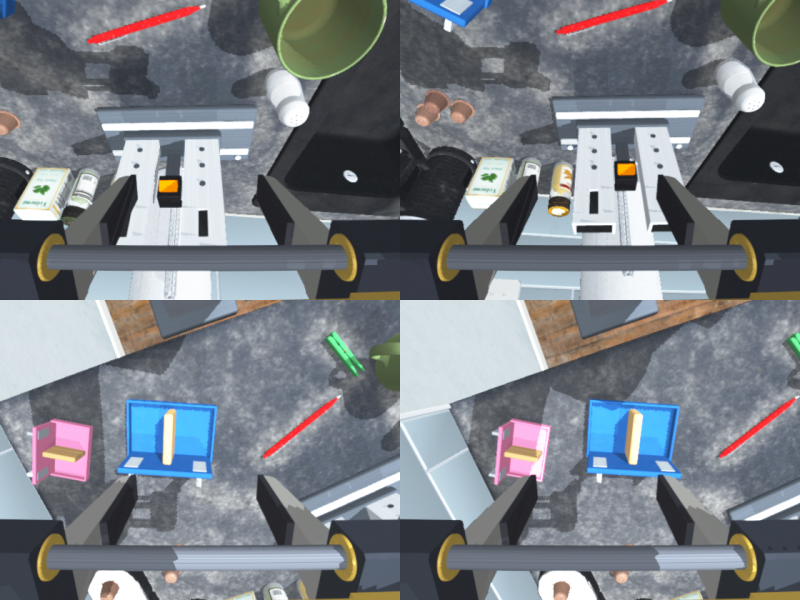

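The picture shows both stand views (one slot per view at small-scale (203,222) and (593,200), the other hidden by the gripper) and the shelf with its divider at (168,437)/(633,437). I'll take steeper stand views that show both slots, and mask the divider.

```bash
python3 - <<'E'
from h import *
V=pickle.load(open("v1.pkl","rb"))
M=np.array([.637,.092,.17]); ys=np.radians(8.5); X=Rz(ys)[:,0]; Y=Rz(ys)[:,1]
for i,(lat,dz,back) in enumerate([(.035,.05,.15),(-.035,.09,.15)]):
    p=M-X*back+Y*lat+[0,0,dz]
    manip.move_to(p,tool(ys,np.radians(52))); manip.pause(.15); V.append(grab("wrist")); print(manip.get_time_s())
pickle.dump(V,open("v1.pkl","wb"))
def c(v,x,y,w,h,s): return cv2.resize(v["pixels"][y:y+h,x:x+w,::-1],(w*s,h*s),interpolation=cv2.INTER_CUBIC)
for v in V[2:4]:
    hsv=cv2.cvtColor(v["pixels"],cv2.COLOR_RGB2HSV)
    m=cv2.inRange(hsv,(10,40,110),(28,200,255)); n,l,s,ce=cv2.connectedComponentsWithStats(m)
    print([ (s[i].tolist(),np.round(ce[i]).tolist()) for i in range(1,n) if s[i,4]>150])
a=np.hstack([c(V[2],160,130,150,125,2),c(V[3],250,130,150,125,2)])
b=np.hstack([cv2.resize(v["pixels"][:300,130:430,::-1],(300,300)) for v in V[4:]])
cv2.imwrite("pics/c2.png",np.vstack([a,b]))
E
```

```text
5.7333
6.3667
[([147, 0, 104, 77, 4135], [189.0, 34.0]), ([252, 0, 145, 50, 1004], [339.0, 14.0]), ([228, 153, 18, 78, 437], [238.0, 187.0]), ([60, 204, 59, 23, 882], [89.0, 215.0]), ([52, 327, 38, 67, 1169], [66.0, 361.0]), ([461, 327, 39, 67, 1206], [484.0, 361.0]), ([231, 380, 20, 16, 182], [239.0, 388.0]), ([141, 395, 26, 25, 220], [152.0, 410.0]), ([404, 394, 156, 26, 1071], [502.0, 413.0])]
[([174, 0, 319, 96, 10620], [290.0, 36.0]), ([315, 153, 22, 77, 659], [322.0, 188.0]), ([146, 204, 53, 23, 791], [172.0, 215.0]), ([461, 327, 39, 67, 1202], [484.0, 361.0]), ([52, 328, 38, 66, 1161], [66.0, 361.0]), ([299, 380, 21, 16, 190], [310.0, 388.0]), ([214, 394, 22, 26, 243], [224.0, 410.0]), ([378, 407, 182, 13, 992], [506.0, 414.0])]
```

View pics/c2.png

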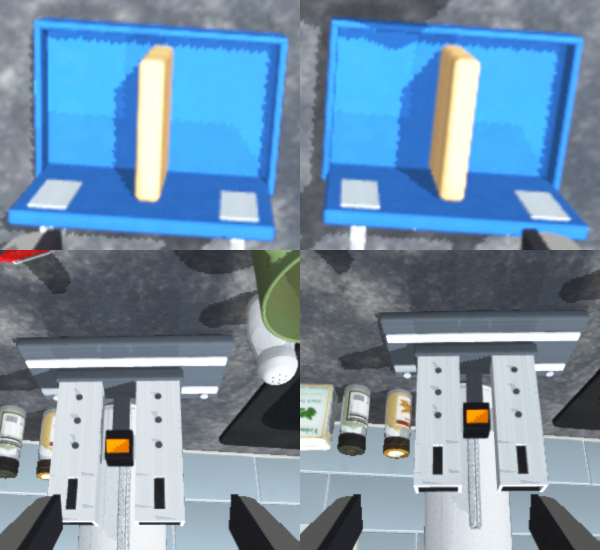

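Views 4 and 5 show both slots: view 4 at about (202,244) and (288,243), view 5 at (267,210) and (351,210), plus three dark holes on each upright. The shelf's divider top face is clear in both views, so I triangulate these now.

```bash
python3 - <<'E'
from h import *
V=pickle.load(open("v1.pkl","rb"))
# shelf divider top face: bright wood
P=[]
for v in V[2:4]:
    hsv=cv2.cvtColor(v["pixels"],cv2.COLOR_RGB2HSV)
    m=cv2.inRange(hsv,(8,25,225),(30,150,255)); m[:150]=0;m[240:]=0;m[:,:205]=0;m[:,345:]=0
    n,l,s,ce=cv2.connectedComponentsWithStats(m); i=1+np.argmax(s[1:,4])
    ys,xs=np.where(l==i); rect=cv2.minAreaRect(np.c_[xs,ys].astype(np.float32)); print("div",s[i],ce[i],rect)
    a=[]
    for rows in (ys<np.percentile(ys,100)-0,):pass
    y0,y1=ys.min(),ys.max(); f=np.polyfit(ys,xs,1)
    P.append([(np.polyval(f,y0),y0-.5),(np.polyval(f,y1),y1+.5)])
E=[]
for k in (0,1):
    X,r=tri([(V[2],P[0][k]),(V[3],P[1][k])]); E.append(X); print("div end",X,r)
e=E[1]-E[0]; print("len",np.linalg.norm(e),"yaw",np.degrees(np.arctan2(e[1],e[0])))
# stand dark blobs
B=[]
for v,box in ((V[4],(185,120,310,275)),(V[5],(245,100,370,240))):
    g=cv2.cvtColor(v["pixels"],cv2.COLOR_RGB2GRAY); m=(g<95).astype(np.uint8); x0,y0,x1,y1=box
    k=np.zeros_like(m);k[y0:y1,x0:x1]=m[y0:y1,x0:x1]
    n,l,s,ce=cv2.connectedComponentsWithStats(k,connectivity=4)
    q=[(s[i].tolist(),np.round(ce[i],1).tolist()) for i in range(1,n) if s[i,4]>=6]; print(q); B.append(q)
E
```

```text
div [228 153  18  78 463] [235.77321814 190.13390929] ((234.98529052734375, 191.191162109375), (14.572334289550781, 77.38677215576172), 4.39870548248291)
div [320 153  18  77 345] [326.26956522 194.33043478] ((328.6260986328125, 191.19869995117188), (13.418229103088379, 76.2144546508789), 3.1363582611083984)
div end [ 0.40054867 -0.12678326  0.02732221] [np.float64(5.621988763947591e-05), np.float64(5.621988763957131e-05)]
div end [ 0.46835979 -0.15415644  0.05260016] [np.float64(0.00039883907342967484), np.float64(0.0003988390734296843)]
len 0.0773732079293145 yaw -21.982346683060126
[([185, 120, 125, 17, 960], [243.6, 123.5]), ([235, 131, 30, 85, 1583], [250.3, 172.2]), ([286, 144, 4, 4, 14], [287.5, 145.7]), ([207, 145, 5, 4, 17], [208.9, 146.6]), ([205, 168, 5, 5, 20], [207.0, 170.1]), ([286, 168, 5, 4, 17], [287.9, 169.4]), ([286, 192, 5, 5, 21], [288.1, 194.2]), ([202, 193, 6, 5, 22], [204.9, 195.0]), ([285, 228, 9, 31, 277], [289.0, 243.1]), ([196, 229, 11, 30, 268], [201.4, 243.6]), ([185, 245, 38, 30, 251], [192.3, 263.6]), ([270, 273, 40, 2, 53], [292.6, 273.2])]
[([245, 100, 122, 4, 302], [299.2, 100.8]), ([290, 105, 31, 84, 1576], [305.0, 145.0]), ([245, 106, 2, 10, 17], [245.5, 110.7]), ([266, 118, 5, 4, 14], [267.7, 119.9]), ([342, 118, 5, 4, 15], [343.7, 119.3]), ([344, 139, 5, 5, 17], [345.8, 140.8]), ([266, 140, 5, 4, 17], [267.9, 141.6]), ([245, 142, 1, 11, 11], [245.0, 147.0]), ([346, 162, 5, 5, 21], [348.0, 164.0]), ([265, 163, 6, 5, 21], [267.4, 164.8]), ([347, 196, 11, 27, 240], [351.6, 209.1]), ([263, 197, 9, 27, 243], [267.0, 210.0]), ([332, 237, 38, 3, 112], [350.8, 238.0]), ([249, 238, 39, 2, 78], [268.0, 238.5])]
```

```bash
python3 - <<'E'
from h import *
V=pickle.load(open("v1.pkl","rb"))
for v,x0 in ((V[2],224),(V[3],312)):
    for y in (160,175,200,220): print(y,x0,[ "%d/%d"%(p[0],p[2]) for p in v["pixels"][y,x0:x0+28].astype(int)])
    for x in (x0+9,x0+12): print("col",x,[(y,*v["pixels"][y,x][[0,2]].tolist()) for y in list(range(149,162))+list(range(224,234))])
b4=[(208.9,146.6),(207,170.1),(204.9,195),(201.4,243.6),(287.5,145.7),(287.9,169.4),(288.1,194.2),(289.0,243.1)]
b5=[(267.7,119.9),(267.9,141.6),(267.4,164.8),(267,210),(343.7,119.3),(345.8,140.8),(348,164),(351.6,209.1)]
T=[]
for a,b in zip(b4,b5):
    X,r=tri([(V[4],a),(V[5],b)]); T.append(X); print(X.round(4),np.round(r,4))
T=np.array(T); 
for n,i in (("holes",[0,1,2]),("slot",[3])):
    r,l=T[i].mean(0),T[np.array(i)+4].mean(0); e=l-r; print(n,"sep",np.linalg.norm(e),"yaw",np.degrees(np.arctan2(-e[0],e[1])),"mid",(l+r)/2)
E
```

```text
160 224 ['77/254', '78/254', '76/255', '75/254', '73/254', '87/244', '185/227', '254/202', '255/213', '255/220', '255/220', '255/218', '255/215', '255/208', '255/204', '255/198', '254/177', '249/156', '240/141', '225/128', '220/126', '213/149', '173/231', '96/255', '79/255', '79/255', '80/255', '81/255']
175 224 ['51/205', '52/207', '51/205', '52/205', '92/198', '216/176', '255/206', '255/226', '255/239', '255/241', '255/240', '255/241', '255/242', '255/242', '255/241', '255/236', '255/224', '255/189', '229/131', '219/124', '220/137', '198/217', '105/255', '83/255', '83/255', '84/255', '83/255', '79/255']
200 224 ['52/207', '51/206', '50/205', '75/199', '180/179', '254/182', '255/212', '255/235', '255/240', '255/241', '255/240', '255/241', '255/241', '255/241', '255/235', '255/222', '255/183', '227/130', '221/126', '219/135', '187/205', '96/254', '74/254', '74/254', '74/254', '73/254', '74/254', '74/254']
220 224 ['37/139', '37/138', '57/139', '151/144', '249/160', '255/193', '255/221', '255/227', '255/232', '255/236', '255/239', '255/242', '255/242', '255/239', '255/228', '255/197',
[... 2695 characters left out ...]
, 188, 108), (159, 184, 104), (160, 181, 101), (161, 181, 102), (224, 255, 217), (225, 255, 213), (226, 255, 215), (227, 255, 215), (228, 255, 206), (229, 252, 169), (230, 153, 160), (231, 65, 187), (232, 51, 194), (233, 47, 195)]
[0.6483 0.0516 0.0538] [0. 0.]
[0.6464 0.0518 0.085 ] [0. 0.]
[0.6478 0.0517 0.1144] [0. 0.]
[0.6499 0.0519 0.168 ] [0.0001 0.0001]
[0.633  0.1405 0.054 ] [0.0001 0.0001]
[0.6317 0.1403 0.0848] [0.0001 0.0001]
[0.6312 0.1401 0.115 ] [0.0001 0.0001]
[0.6336 0.1407 0.1681] [0.0001 0.0001]
holes sep 0.08993675372521572 yaw 9.935501419596333 mid [0.63972649 0.09599009 0.08448036]
slot sep 0.09023937611725263 yaw 10.386514063520199 mid [0.64172625 0.09629453 0.16804344]
```

```bash
python3 - <<'E'
from h import *
V=pickle.load(open("v1.pkl","rb"));D=pickle.load(open("d0.pkl","rb"))
E=[]
for a,b in (((235.95,159.5),(333.95,159.5)),((233.9,229.5),(327.4,229.5))):
    X,r=tri([(V[2],a),(V[3],b)]); E.append(X); print(X.round(4),np.round(r,4))
e=E[1]-E[0]; print("len",np.linalg.norm(e),"yaw",np.degrees(np.arctan2(e[1],e[0])),"mid",(E[0]+E[1])/2)
# foot front strip yaw from top view
d=D["top"]; g=cv2.cvtColor(d["pixels"],cv2.COLOR_RGB2GRAY)
pts=[]
for x in range(190,268):
    y0=int(round(214.5-(x-184)*.143)); col=g[y0-5:y0+7,x].astype(float); w=np.clip(col-130,0,None)
    if w.sum()>0: pts.append(onz(d,(x,(w*np.arange(y0-5,y0+7)).sum()/w.sum()),.014))
pts=np.array(pts); f=np.polyfit(pts[:,1],pts[:,0],1); res=pts[:,0]-np.polyval(f,pts[:,1]); k=abs(res)<.003
f=np.polyfit(pts[k,1],pts[k,0],1); print("foot yaw",np.degrees(np.arctan(-f[0])),k.sum(),res.std())
# stand wrist views: strip too
for v in V[4:]:
    g=cv2.cvtColor(v["pixels"],cv2.COLOR_RGB2GRAY); P=[]
    for x in range(170,340,2):
        c=g[85:125,x].astype(float); w=(c>215)
        if 2<w.sum()<14: P.append(onz(v,(x,(w*np.arange(85,125)).sum()/w.sum()),.014))
    P=np.array(P); f=np.polyfit(P[:,1],P[:,0],1); r=P[:,0]-np.polyval(f,P[:,1]); k=abs(r)<np.median(abs(r))*2.5
    f=np.polyfit(P[k,1],P[k,0],1); print("strip yaw",np.degrees(np.arctan(-f[0])),k.sum(),len(P),r.std())
E
```

```text
[ 0.4031 -0.1271  0.0559] [0.0001 0.0001]
[ 0.4658 -0.1512  0.06  ] [0.0001 0.0001]
len 0.06730769074131471 yaw -21.03610672030215 mid [ 0.43447794 -0.13915253  0.05795416]
foot yaw 9.66172904682114 78 0.00027022288749014206
strip yaw 9.655783202836727 83 85 0.00045705737784682986
strip yaw 10.347292136040958 42 48 0.006591503783380698
```

Measured: the divider's top is at z 58 mm (text says 58), and it measures 67 mm long (70). The slots are 90.2 mm apart (90), centred at z 168 (168). Stand yaw is about 9.8° and shelf yaw −21°. All consistent, so I grasp.

```bash
python3 - <<'E'
from h import *
y=np.radians(-21.0); R=tool(y); p=np.array([.4345,-.1392,.028])
manip.gripper_to(.06)
manip.move_to(p+[0,0,.1],R)
c=manip.line_to(p,speed=.1,contact_N=6); print("contact",c,manip.get_position())
manip.gripper_to(0.0); print("gap",manip.get_finger_gap(),manip.get_gripper_force(),manip.get_position(),manip.get_contact_force())
manip.line_to(p+[0,0,.03],speed=.05); manip.pause(.2)
print("lift",manip.get_finger_gap(),manip.get_contact_force(),manip.get_torque())
manip.line_to(p+[0,0,.125],speed=.15); print(manip.get_time_s())
ys=np.radians(9.8); C=np.array([.640,.0961,0])
q=C+Rz(ys)@[-.06-.043,0,.110+.028]
manip.move_to(q,tool(ys)); manip.pause(.2); print(manip.get_position(),q,manip.get_finger_gap(),manip.get_time_s())
D={n:grab(n) for n in("scene","top","wrist")}; pickle.dump(D,open("d2.pkl","wb"))
def cr(n,x,y,w,h,s): return cv2.resize(D[n]["pixels"][y:y+h,x:x+w,::-1],(int(w*s),int(h*s)),interpolation=cv2.INTER_CUBIC)
cv2.imwrite("pics/pre.png",np.hstack([cr("top",165,160,130,100,3),cr("wrist",60,0,430,330,300/330)]))
E
```

```text
contact False [ 0.43507269 -0.1395438   0.02866951]
gap 0.012208435064646618 29.989527761936188 [ 0.43448069 -0.13931951  0.02800701] [-0.64479738  0.47928964 -0.70482406]
lift 0.011348742094350585 [-0.07200037 -0.31952575 -2.32967874] [-0.00729623  0.03365462  0.02729663]
11.6333
[0.5384897  0.07719505 0.13816301] [0.53850299 0.07856842 0.138     ] 0.011925883226838687 12.7917
```

View pics/pre.png

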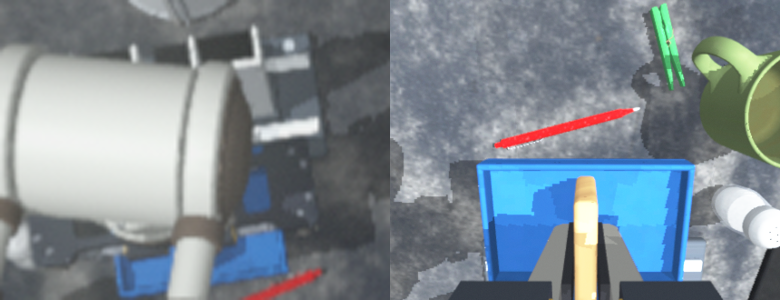

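The shelf is held level in the gripper: the divider at (585,235) is pinched and the tray is square in the wrist view. Now I check settling and push the claws in with contact sensing.

```bash
cat >> h.py <<'E'
YS=np.radians(9.8); C=np.array([.640,.0961,0]); GX,GZ=-.043,.028
def tcp(sx,sz,lat=0): return C+Rz(YS)@[sx+GX,lat,sz+GZ]
def st(): # shelf pose in stand frame from TCP, mm
    q=Rz(YS).T@(manip.get_position()-C); return np.round((q-[GX,0,GZ])*1e3,2)
E
python3 - <<'E'
from h import *
F=lambda: np.round(Rz(YS).T@manip.get_contact_force(),2)
manip.pause(.2); print(st(),F(), np.degrees(np.arctan2(*(-manip.get_ee_rot()[[1,0],0]))))
manip.line_to(tcp(-.022,.110),speed=.06); manip.pause(.3); print("near",st(),F())
c=manip.line_to(tcp(.010,.110),speed=.03,contact_N=5); manip.pause(.2); print("in",c,st(),F(),np.round(manip.get_torque(),2),manip.get_finger_gap(),manip.get_time_s())
E
```

```text
[-60.02  -0.19 110.06] [ 0.67 -0.69 -2.75] 9.777807660508913
near [-22.15  -0.   110.06] [-1.62 -0.61 -2.74]
in True [ -3.19   0.41 107.58] [ 0.55 -0.03 -3.01] [ 0.03  0.06 -0.02] 0.011599068643131994 15.1417
```

```bash
python3 - <<'E'
from h import *
F=lambda: np.round(Rz(YS).T@manip.get_contact_force(),2)
manip.pause(.2); print(st(),F())
manip.line_to(tcp(-.003,.110),speed=.02); manip.pause(.2); print(st(),F())
for i in range(4):
    c=manip.line_to(tcp(.008,.110),speed=.02,contact_N=5); print("in",c,st(),F()); manip.pause(.2); print(st(),F(),np.round(manip.get_torque(),2),manip.get_time_s())
    if c: break
D={n:grab(n) for n in("scene","top")}; pickle.dump(D,open("d3.pkl","wb"))
def cr(n,x,y,w,h,s): return cv2.resize(D[n]["pixels"][y:y+h,x:x+w,::-1],(int(w*s),int(h*s)),interpolation=cv2.INTER_CUBIC)
cv2.imwrite("pics/ins.png",np.hstack([cr("scene",255,205,100,110,4),cr("top",165,150,100,110,4)]))
E
```

```text
[ -3.15   0.33 107.83] [ 0.44 -0.57 -2.8 ]
[-3.0200e+00 -2.0000e-02  1.0997e+02] [ 0.4   0.79 -3.01]
in True [ -2.24   0.28 108.5 ] [-0.15 -0.14 -3.  ]
[ -3.26   0.49 107.32] [-0.42 -0.06 -2.93] [ 0.06  0.07 -0.02] 16.2833
```

View pics/ins.png

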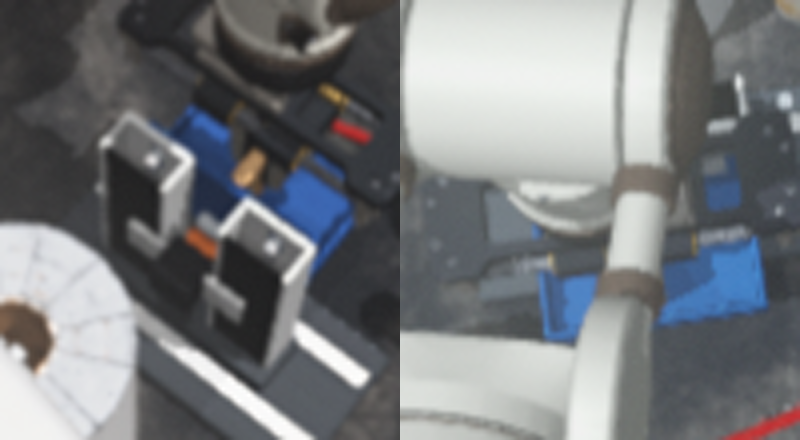

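The scene crop shows both claw ends inside the uprights, at (152,158) and (272,243), and the back plate at the front faces. Next I lower it onto the catch.

```bash
python3 - <<'E'
from h import *
F=lambda: np.round(Rz(YS).T@manip.get_contact_force(),2)
manip.line_to(tcp(-.0022,.108),speed=.03); manip.pause(.1); print(st(),F())
c=manip.line_to(tcp(-.0022,.094),speed=.02,contact_N=4); manip.pause(.2); print("down",c,st(),F(),np.round(manip.get_torque(),2),manip.get_time_s())
E
```

```text
[-2.19e+00 -1.00e-02  1.08e+02] [-0.01 -0.05 -2.84]
down True [-3.5   0.15 98.39] [-1.8  -0.66  1.3 ] [-0.06  0.09 -0.02] 17.4167
```

```bash
python3 - <<'E'
from h import *
F=lambda: np.round(Rz(YS).T@manip.get_contact_force(),2)
manip.gripper_to(.05); manip.pause(.3); print(st(),F())
p=manip.get_position(); manip.line_to(p+[0,0,.09],speed=.1); print(manip.get_time_s())
manip.gripper_to(0.0); manip.pause(.2)
V=[grab("wrist"),grab("scene"),grab("top")]; pickle.dump(V,open("d4.pkl","wb")); print(F(),manip.get_time_s())
cv2.imwrite("pics/rel.png",np.hstack([cv2.resize(V[1]["pixels"][205:315,255:355,::-1],(400,440),interpolation=cv2.INTER_CUBIC),cv2.resize(V[0]["pixels"][:,70:490,::-1],(400,440)[:2])]))
E
```

```text
[-3.64  0.29 98.15] [-0.37  0.52  0.34]
19.475
[ 0.82 -0.02 -0.05] 20.65
```

View pics/rel.png

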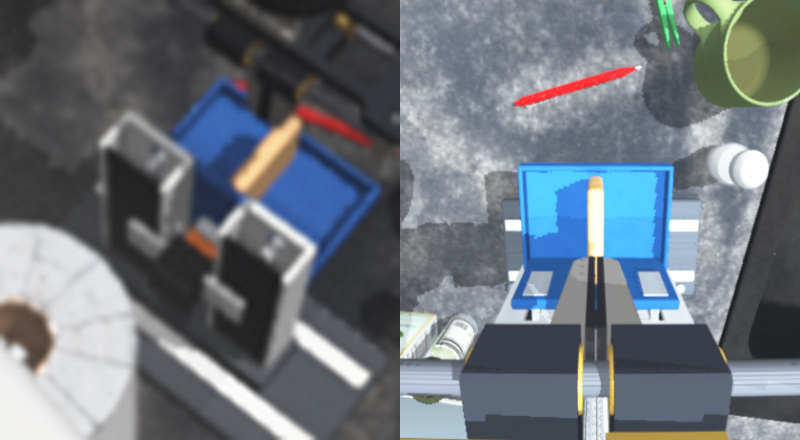

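It hangs hooked and free: claws are inside the uprights, the tray is level, and the closed fingers are above the divider at (595,270). Now I press.

```bash
python3 - <<'E'
from h import *
F=lambda: np.round(Rz(YS).T@manip.get_contact_force(),2)
p=lambda z: C+Rz(YS)@[-.002-.040,0,z]
manip.move_to(p(.175),tool(YS)); manip.pause(.2)
f0=F(); c=manip.line_to(p(.150),speed=.03,contact_N=3); print("touch",c,manip.get_position()[2],F()-f0,manip.get_time_s())
z=manip.get_position()[2]; zc=z
for i in range(20):
    zc-=.0015; manip.line_to(p(zc),speed=.03); manip.pause(.1); f=F()-f0; print(round(zc,4),manip.get_position().round(4)[2],f)
    if f[2]>32 or zc<.139: break
print(manip.get_time_s())
E
```

```text
touch True 0.15450932157431907 [ 0.03 -0.71  2.86] 21.8
0.153 0.1541 [-4.94 -0.26  9.51]
0.1515 0.154 [-7.93  0.66 15.28]
0.15 0.1529 [-9.57  0.07 17.09]
0.1485 0.1519 [-10.58   0.26  18.59]
0.147 0.1507 [-12.32   0.45  20.61]
0.1455 0.1493 [-11.96   0.54  20.97]
0.144 0.1432 [ 0.37 -1.14 -0.52]
0.1425 0.1423 [ 0.77 -0.05 -0.26]
0.141 0.142 [-2.79  0.13  5.51]
0.1395 0.1419 [-5.29  0.91 11.  ]
0.138 0.1418 [-9.87  1.97 19.33]
25.65
```

It snapped through and bottomed out at about z 0.142 (expected 0.143). I retract and verify.

```bash
python3 - <<'E'
from h import *
p=lambda x,y,z: C+Rz(YS)@[x,y,z]
manip.line_to(p(-.042,0,.16),speed=.05); manip.line_to(p(-.042,0,.25),speed=.15)
V=[]
for lat in (.04,-.04):
    manip.move_to(p(-.09,lat,.30),tool(YS)); manip.pause(.2); V.append(grab("wrist"))
V.append(grab("scene")); manip.move_to(p(-.30,0,.35),tool(YS)); V+= [grab("top")]; pickle.dump(V,open("d5.pkl","wb")); print(manip.get_time_s())
for v in V[:2]: print("pred 85:",proj(v,p(-.002-.045,0,.143)).round(1),"pred 98:",proj(v,p(-.047,0,.156)).round(1))
c=lambda v,x,y,w,h,W,H: cv2.resize(v["pixels"][y:y+h,x:x+w,::-1],(W,H),interpolation=cv2.INTER_CUBIC)
cv2.imwrite("pics/fin.png",np.vstack([np.hstack([c(V[0],0,0,560,420,400,300),c(V[1],0,0,560,420,400,300)]),np.hstack([c(V[2],255,205,120,90,400,300),c(V[3],150,150,120,90,400,300)])]))
E
```

```text
29.3083
pred 85: [235.8 234.2] pred 98: [234.3 239. ]
pred 85: [312.8 232.7] pred 98: [314.2 237.4]
```

View pics/fin.png

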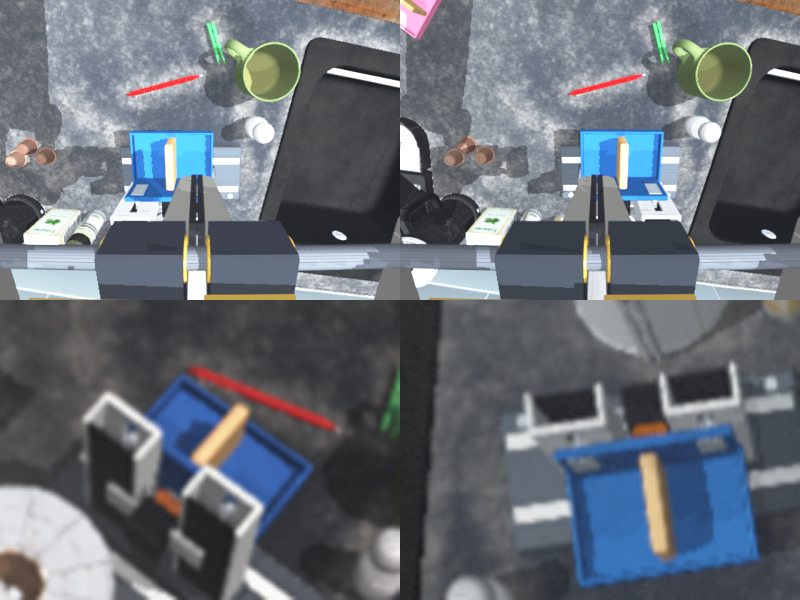

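Final views: the shelf sits square against the uprights with its divider at (170,165), and all bystanders stand where they were. One numeric check on divider height and catch position, then I hand in.

```bash
python3 - <<'E'
from h import *
D0=pickle.load(open("d0.pkl","rb"));V=pickle.load(open("d5.pkl","rb"))
for n,v in (("start",D0["scene"]),("end",V[2])):
    hsv=cv2.cvtColor(v["pixels"],cv2.COLOR_RGB2HSV); m=cv2.inRange(hsv,(4,150,70),(15,255,255)); m[:240]=0;m[300:]=0;m[:,:290]=0;m[:,330:]=0
    print(n,cv2.countNonZero(m),np.argwhere(m).mean(0).round(2),np.argwhere(m).min(0),np.argwhere(m).max(0))
P=[]
for v in V[:2]:
    px=v["pixels"].astype(int); m=(px[:,:,0]>245)&(px[:,:,2]>205)&(px[:,:,2]<248); m[:188]=0;m[262:]=0;m[:,:220]=0;m[:,330:]=0
    n,l,s,ce=cv2.connectedComponentsWithStats(m.astype(np.uint8)); i=1+np.argmax(s[1:,4]); P.append((v,ce[i])); print(s[i],ce[i].round(1))
X,r=tri(P); print("divider top",X.round(4),np.round(r,4),"stand frame",(Rz(YS).T@(X-C)).round(4))
E
```

```text
start 23 [265.35 305.13] [263 302] [268 308]
end 21 [265.48 304.86] [263 302] [268 308]
[231 203  12  59 226] [236.5 232.3]
[309 201  11  61 441] [313.  231.4]
divider top [0.593  0.0885 0.1403] [0.0003 0.0003] stand frame [-0.0477  0.0005  0.1403]
```

```bash
python3 -c "
from h import *
print(manip.get_time_s(), manip.sign_off())"
```

```text
the job is handed in; nothing more can be done
29.3083 None
```

The blue shelf is hooked in both slots and pressed fully home. The catch snapped and is back at its starting position in the scene view. The mug, salt, spice jars and tea box showed no sign of being moved, and I handed the job in at 29.3 s.

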